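# Clear the sloping drilled plate and gauge its blind bore

### The job

Take the scraper block and wipe the five loose metal chips down off the sloping plate into the catch tray at its foot; push them with the scraper, never with the gripper itself. Stand or lay the scraper down on the bench, clear of the plate and tray. Then take the depth rod from its stand, lower it into the plate's blind bore until it bottoms out without forcing it, hold it there for a second or two, and let go so that it stays standing in the bore; leave the other things on the bench where they are.

Things in the scene. Friction and masses are not known exactly. Their poses are not given: they have to be found in the camera images.
- fixture: Bare aluminium plate, 170 x 120 mm and 45 mm thick, fixed on a low grey base and sloping at 28 degrees. Origin: centre of its upper face (95 mm above the bench). x runs up the slope (170 mm), y across it (120 mm), z is square to the face, outward. The low edge (x = -85 mm, 55 mm above the bench) faces the robot, give or take 0.3 rad. The chips lie between x = -70 and +45 mm; the top strip of the face, up to x = +85 mm, is free. Nothing stands above the plate.
- tray: Level open steel catch tray along the plate's low edge, fixed to it: 85 mm (x, away from the robot) by 170 mm (y), walls 3 mm thick and 25 mm high. Origin: centre of its underside, on the bench. Its far wall lies about 15 mm behind, under, the plate's low edge, so chips pushed over the edge drop into it.
- bore_mouth (a point): Centre of the mouth of the blind bore in the plate's face, 15 mm above the plate's centre along the slope (plate x = +15 mm, y = 0). Round, 14 mm wide, slightly chamfered, 32 mm deep, square to the sloping face. At the start a chip lies over it.
- bore_floor (a point): Centre of the flat bottom of the bore, 32 mm below the mouth along the plate's -z.
- scraper_grip (a point): Centre of the scraper block's upright wooden handle: 24 mm (x) by 36 mm (y), 62 mm tall (z), 0.2 kg in all. It starts standing on the bench on its wiping foot, the handle's centre 59 mm up. z points from the foot to the handle, y along the foot.
- scraper_edge (a point): Centre of the underside of the scraper's foot, 59 mm below the handle's centre. The foot is a straight black block 124 mm long (y), 22 mm thick (x), 28 mm tall, with a flat underside; both long sides can wipe, and it covers the plate's full width.
- rod_grip (a point): Centre of the square steel head of the depth rod: 18 x 18 mm, 46 mm tall. The rod starts upright in the 12 mm hole of a fixed dark wooden stand (60 x 60 x 45 mm), its head's centre 98 mm above the bench; it must rise 35 mm to come free. z points from tip to head, x and y are square to the head's sides. 111 mm long in all, 0.12 kg.
- rod_tip (a point): Tip of the depth rod, 88 mm below the head's centre. The shaft is round, 10 mm thick; a collar 22 mm wide sits 42 to 47 mm above the tip and stays about 10 mm clear of the plate when the tip is on the bottom of the bore.
- chip0: Loose dark steel chip, a ragged flat flake about 24 x 19 mm and 6 mm thick, 18 g, lying on the plate. Origin: its centre, 3 mm above the face; friction holds it on the slope until pushed.
- chip1: Loose dark steel chip, a ragged flat flake about 26 x 17 mm and 6 mm thick, 18 g, lying on the plate. Origin: its centre, 3 mm above the face; friction holds it on the slope until pushed.
- chip2: Loose dark steel chip, a ragged flat flake about 22 x 18 mm and 6 mm thick, 18 g, lying on the plate. Origin: its centre, 3 mm above the face; friction holds it on the slope until pushed.
- chip3: Loose dark steel chip, a ragged flat flake about 24 x 17 mm and 6 mm thick, 18 g, lying on the plate. Origin: its centre, 3 mm above the face; friction holds it on the slope until pushed.
- chip4: Loose dark steel chip, a ragged flat flake about 22 x 19 mm and 6 mm thick, 18 g, lying on the plate. Origin: its centre, 3 mm above the face; friction holds it on the slope until pushed.
- wrench: Bystander: steel wrench lying on the bench between the robot and the right of the tray; leave it.
- screwdriver: Bystander: screwdriver lying on the bench nearer the robot, to the left; leave it.
- jar: Bystander: amber glass jar 64 mm wide, 90 mm tall; leave it.
- spray: Bystander: grey spray can 56 mm wide, 160 mm tall, beyond the plate's far right corner; origin under its foot; leave it.
- cup: Bystander: steel cup 70 mm wide, 70 mm tall; leave it.
- block: Bystander: small pale wooden block 70 x 50 x 35 mm; leave it.
- flange: Bystander: dark steel flange ring 70 mm wide, 14 mm thick, flat on the bench; leave it.
Mind the look-alikes: they are no part of the job. What is shaped like the part that bears scraper_grip but red is not meant.

How it is judged:
By the outcome, as a careful person would: the job done as asked, in the order asked, and still so for the second after the job is handed in, with the robot touching nothing.
It also fails if it takes over 72 s, if anything falls off the work surface, if the arm or the gripper's body presses on something with over 40 N, if the wrist force passes 120 N, or if a joint passes its speed limit or range.

### The arm

A 6-joint arm with a two-finger parallel gripper is mounted at the origin on the work surface. World frame = base frame: x ahead of the robot, y to its left, z up, the work surface at z = 0. Lengths are in m, angles in degrees, forces in N, time in s.
With the tool pointing down it reaches from about 0.3 to 0.75 m from the base axis. Payload 8.5 kg.
Tool frame: the origin (TCP) lies midway between the tips of the shut fingers; the grasp point (between the pads) lies env.tcp_to_grasp behind it (env.tcp_to_grasp is the distance from the TCP to the grasp point, in m); z points along the fingers, y is the line along which they close (so a half turn about z gives the same grasp; the last joint's range is limited). The gripper opens to 85 mm and grips with 20 to 120 N. Pads are 22 mm wide; open, the fingers measure 114 mm over their backs; the gripper's body (76 mm by 85 mm) begins 54 mm behind the grasp point. The pads swing forward as they close: fully open they stand 13 mm farther back than shut.
Start: joints at [58.596, 21.807, 74.336, -0, 83.858, -12.336], TCP at [0.18, 0.52, 0.231] pointing down, gripper open.
Joint ranges: [-178.18, 178.18], [-50.72, 133.34], [12.68, 142.11], [-81.47, 261.47], [9.98, 163.14], [-165.26, 165.26]. Speed limits (degrees/s): [136.94, 136.94, 180, 180, 180, 180].

### API

Orientations are given as a 3x3 rotation matrix whose columns are the frame's x, y, z axes.
In Python, from rig import observe, optics, job, env gives the robot as it stands. The module is installed in compiled form; this text tells all that it offers.
- The arm moves only by the shell command python3 -m jog 'ROWS' [FORCE]. ROWS is JSON, a list of rows, each a list of 7 numbers: the turn, a rotation vector about the tool's x, y, z in rad, then the shift along the tool's x, y, z in m, then the opening in per cent of the stroke, from 0 (shut) to 100 (fully open). A call has 1 to 10 rows; each row shifts and turns the commanded pose from where the row before left it, along the tool's axes as they then stand; what a row does not reach is not made up. A row lasts 1/8 s, in which the tool goes at most 62.5 mm and 10.7 degrees, less where a joint would pass 70% of its speed; a pose out of reach is approached as far as the arm can. A call is refused whole if a number of a shift passes 0.0625 or a number of a turn 0.188, either way. A call with a gripper value outside its range is refused whole. The fingers move at their own pace and stop on an object; FORCE is the grip in N (left out, the last holds). Time passes only in rows, so rows that do not move let the fingers close. It gives the time, the measured TCP pose, the force, the opening and the grip force at its end, in the units of the state.
- observe(): the state, without advancing time (a new reading comes with each control period).
- optics.get_image(name): name is "scene" or "top" or "wrist"; returns a dict with "pixels" (420x560x3 uint8, red, green, blue), "mtx" (3x3 intrinsics, pixels), "rvec" (rotation vector, rad) and "tvec" (3), from world to camera coordinates, as OpenCV has them. Camera axes: x right, y down, z forward; pixel columns grow to the right and rows downward; lengths in m; the calibration is good to about 2 mm. A picture is of the moment at which its call begins. There is no depth.
- job.close_job(): hands the job in; it is judged then, once.
The state is a dict: "time_s": time; "q": joint angles; "qvel": joint speeds; "joint_efforts": joint torques, N m; "position": TCP position; "tool_rot": TCP orientation; "ft_force": force on the tool from outside, world axes, zero at the start; "wrist_torque": the same for the moment, N m; "grip_width": finger opening in m; "gripper_force": force on a finger pad.
Only numpy, scipy, OpenCV 4.12 (cv2) and the standard library are available. Lean on these libraries where they do the work, as an engineer would, in place of code of your own. Each camera call takes 0.05 s, during which the arm holds its last target. There are 200 camera calls.

## Working session

There is one attempt and no reset: what is moved stays moved. The work goes in short steps, Python scripts to look and compute and a shell command to move; the robot and the scene stay as the last step left them, time stands still between calls to the robot, and variables do not carry over. Pictures are saved under pics/ and viewed, at most 10 in all, crops included, and the job is handed in when it is done.

```bash
mkdir -p pics
python3 - <<'E'
from rig import observe, optics, env
import cv2,numpy as np
print(observe(), env.tcp_to_grasp)
for n in("scene","top"):
    im=optics.get_image(n); np.savez(f"pics/{n}0.npz",**im)
    cv2.imwrite(f"pics/{n}0.png",cv2.resize(im["pixels"][:,:,::-1],(800,600),interpolation=cv2.INTER_CUBIC))
    R=cv2.Rodrigues(im["rvec"])[0];print(n,im["mtx"],-R.T@im["tvec"].ravel(),R)
E
```

```text
{'time_s': 0.0, 'q': array([ 5.85953406e+01,  2.18414304e+01,  7.43855743e+01, -2.34925169e-03,
        8.38579522e+01, -1.23336680e+01]), 'qvel': array([-0.04737494, -0.06812625, -0.04303007,  0.02678159, -0.00254066,
       -0.00731883]), 'joint_efforts': array([ 2.61298928e-04, -4.48453152e+01, -2.31278586e+01, -8.60944510e-05,
        4.79610186e-03,  1.59475752e-05]), 'position': array([0.17954037, 0.51955403, 0.23070282]), 'tool_rot': array([[-9.45115801e-01,  3.26734721e-01, -7.37849515e-04],
       [ 3.26735437e-01,  9.45114966e-01, -1.28680591e-03],
       [ 2.76908450e-04, -1.45726218e-03, -9.99998900e-01]]), 'ft_force': array([ 0.39903438, -0.01368262,  0.24973901]), 'wrist_torque': array([ 0.0108862 ,  0.02874517, -0.01364011]), 'gripper_force': 0.0, 'grip_width': 0.08527477088514235} 0.0187
scene [[541.86059134   0.         268.33431563]
 [  0.         541.86059134 210.0983365 ]
 [  0.           0.           1.        ]] [ 0.95929421 -0.70635549  1.32343924] [[ 0.85610006  0.51670919  0.01021219]
 [ 0.43349816 -0.70719468 -0.55852935]
 [-0.28137524  0.48258397 -0.8294219 ]]
top [[515.1668313    0.         291.44989298]
 [  0.         515.1668313  210.64146602]
 [  0.           0.           1.        ]] [0.24024968 0.01589874 1.51584082] [[-0.04845914 -0.99882128  0.00278768]
 [-0.97483587  0.04668708 -0.21798013]
 [ 0.21759304 -0.01328066 -0.97594923]]
```

View pics/scene0.png

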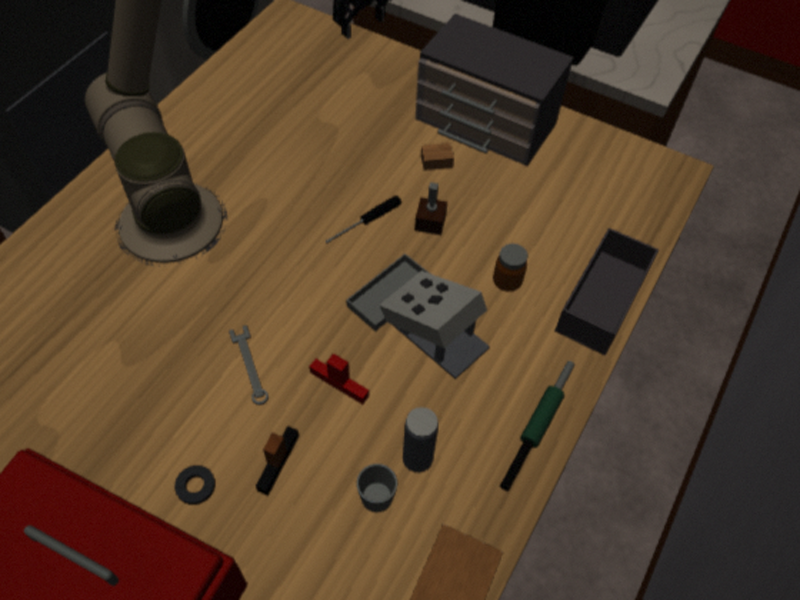

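View pics/top0.png

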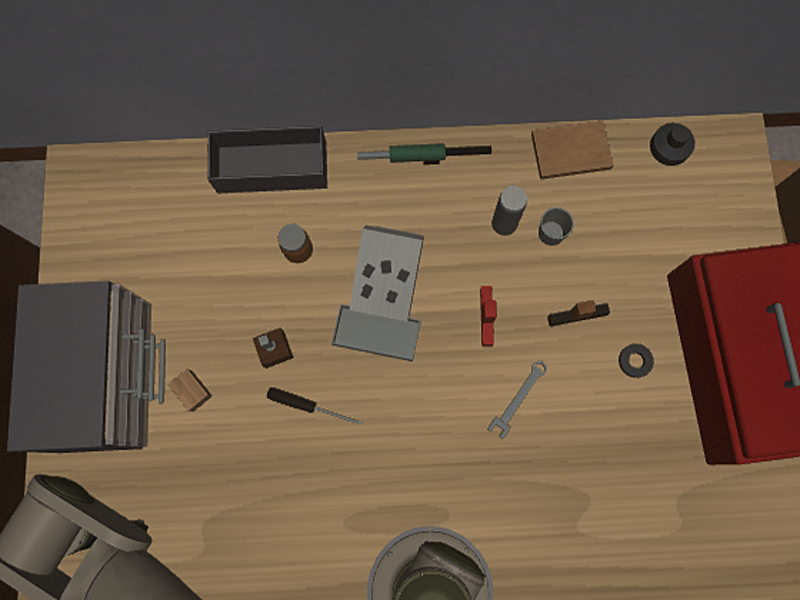

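The top view shows the brown-handled scraper with its black foot at (578,312) and a red one at (488,315). The plate with five chips is at (388,275), the tray at (376,332), and the rod in its stand at (270,345). The candidates for the scraper are the block at (578,312), with a wooden handle and black foot, and the red block at (488,315). The first fits the description, because the red one is excluded. I'll confirm with a crop and measure.

```bash
cat > h.py <<'E'
import cv2,numpy as np
from rig import observe, optics, env
def cam(im):
    R=cv2.Rodrigues(np.asarray(im["rvec"],float))[0]; return np.asarray(im["mtx"],float),R,-R.T@np.asarray(im["tvec"],float).ravel()
def ray(im,uv):
    K,R,C=cam(im); d=R.T@np.linalg.inv(K)@np.array([uv[0],uv[1],1.]); return C,d/np.linalg.norm(d)
def onz(im,uv,z):
    C,d=ray(im,uv); return C+d*(z-C[2])/d[2]
def proj(im,P):
    return cv2.projectPoints(np.atleast_2d(np.asarray(P,float)),np.asarray(im["rvec"],float),np.asarray(im["tvec"],float),np.asarray(im["mtx"],float),None)[0][:,0]
def blobs(mask,amin=20):
    cs=cv2.findContours(mask.astype(np.uint8),cv2.RETR_EXTERNAL,cv2.CHAIN_APPROX_NONE)[0]
    return sorted([c for c in cs if cv2.contourArea(c)>=amin],key=cv2.contourArea,reverse=True)
def box(c):
    (x,y),s,a=cv2.minAreaRect(c); return cv2.boxPoints(((x,y),s,a))
def load(n): return dict(np.load(f"pics/{n}.npz"))
def snap(n,name):
    im=optics.get_image(n); np.savez(f"pics/{name}.npz",**im); return im
E
python3 - <<'E'
from h import *
im=load("top0");p=im["pixels"]
a=p[185:240,325:435];b=p[150:260,170:300]
cv2.imwrite("pics/crop1.png",np.hstack([cv2.resize(a,(400,200),interpolation=cv2.INTER_CUBIC),cv2.resize(b,(236,200),interpolation=cv2.INTER_CUBIC)])[:,:,::-1])
hsv=cv2.cvtColor(p,cv2.COLOR_RGB2HSV)
def roi(m,x0,y0,x1,y1):
    z=np.zeros_like(m);z[y0:y1,x0:x1]=m[y0:y1,x0:x1];return z
# foot: dark
for nm,m,z in(("foot",roi(hsv[...,2]<60,378,205,430,232),.028),("handle+",roi((hsv[...,1]>60)&(hsv[...,2]<150)&(hsv[...,2]>60)&(hsv[...,0]<20),378,205,430,232),.09),
  ("plate+tray",roi((hsv[...,1]<50)&(hsv[...,2]>70),225,150,305,256),.0),("head",roi((hsv[...,1]<50)&(hsv[...,2]>110),175,225,206,260),.121),("stand",roi(hsv[...,2]<110,175,225,206,260),.045)):
    for c in blobs(m,8)[:2]:
        bx=box(c);print(nm,cv2.contourArea(c),bx.round(1).tolist(),[onz(im,q,z).round(3)[:2].tolist() for q in bx])
E
```

```text
foot 246.0 [[382.20001220703125, 217.1999969482422], [424.20001220703125, 208.8000030517578], [426.29998779296875, 219.6999969482422], [384.3999938964844, 228.10000610351562]] [[0.539, -0.271], [0.559, -0.397], [0.525, -0.4], [0.506, -0.275]]
handle+ 554.0 [[378.0, 209.0], [429.0, 209.0], [429.0, 231.0], [378.0, 231.0]] [[0.551, -0.249], [0.544, -0.394], [0.481, -0.387], [0.488, -0.244]]
plate+tray 3903.0 [[231.60000610351562, 239.89999389648438], [248.6999969482422, 154.6999969482422], [305.6000061035156, 166.10000610351562], [288.5, 251.3000030517578]] [[0.498, 0.177], [0.761, 0.119], [0.716, -0.055], [0.455, 0.01]]
head 9.0 [[180.8000030517578, 236.0], [186.39999389648438, 234.89999389648438], [187.3000030517578, 239.5], [181.6999969482422, 240.6999969482422]] [[0.494, 0.303], [0.497, 0.288], [0.484, 0.286], [0.482, 0.301]]
stand 501.5 [[175.5, 236.10000610351562], [197.1999969482422, 227.89999389648438], [205.60000610351562, 250.1999969482422], [183.89999389648438, 258.29998779296875]] [[0.509, 0.334], [0.53, 0.272], [0.464, 0.248], [0.443, 0.31]]
```

View pics/crop1.png

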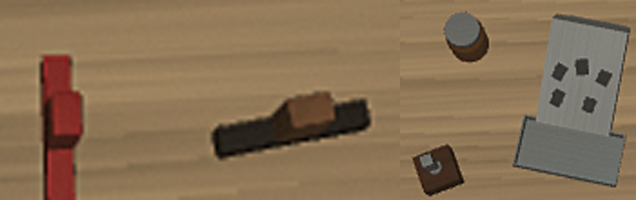

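The crop confirms it: the scraper with the brown handle and black foot is at native (403,219), and the red one is the decoy. I'm moving above the scraper.

```bash
python3 -m jog '[[0,0,0,-0.0375,-0.0433,-0.0025,100],[0,0,0,-0.0375,-0.0433,-0.0025,100],[0,0,0,-0.0375,-0.0433,-0.0025,100],[0,0,0,-0.0375,-0.0433,-0.0025,100],[0,0,0,-0.0375,-0.0433,-0.0025,100],[0,0,0,-0.0375,-0.0433,-0.0025,100],[0,0,0,-0.0375,-0.0433,-0.0025,100],[0,0,0,-0.0375,-0.0433,-0.0025,100]]' && python3 -m jog '[[0,0,0,-0.0375,-0.0433,-0.0025,100],[0,0,0,-0.0375,-0.0433,-0.0025,100],[0,0,0,-0.0375,-0.0433,-0.0025,100],[0,0,0,-0.0375,-0.0433,-0.0025,100],[0,0,0,-0.0375,-0.0433,-0.0025,100],[0,0,0,-0.0375,-0.0433,-0.0025,100],[0,0,0,-0.0375,-0.0433,-0.0025,100],[0,0,0,-0.0375,-0.0433,-0.0025,100]]' && python3 -m jog '[[0,0,0.135,0,0,0,100],[0,0,0.135,0,0,0,100],[0,0,0.135,0,0,0,100],[0,0,0.135,0,0,0,100],[0,0,0.135,0,0,0,100],[0,0,0.135,0,0,0,100],[0,0,0.135,0,0,0,100],[0,0,0.135,0,0,0,100],[0,0,0,0,0,0,100]]'
python3 - <<'E'
from h import *
im=snap("wrist","wrist1");K,R,C=cam(im);print(C,R,K[0])
cv2.imwrite("pics/wrist1.png",im["pixels"][:,:,::-1]);o=observe();print(o["position"],o["tool_rot"],o["q"])
E
```

```text
time_s: 1.1
position: [0.3502, 0.0926, 0.2514]
tool_rot: [[-0.945, 0.327, 0.0], [0.327, 0.945, 0.0], [-0.0, 0.0, -1.0]]
ft_force: [0.8, 1.3, 0.0]
grip_width: 0.0851
gripper_force: 0.0
time_s: 2.1
position: [0.5208, -0.3327, 0.271]
tool_rot: [[-0.945, 0.327, -0.0], [0.327, 0.945, 0.001], [0.001, 0.0, -1.0]]
ft_force: [1.1, -0.0, 0.8]
grip_width: 0.0854
gripper_force: 0.0
time_s: 3.22
position: [0.5203, -0.3309, 0.271]
tool_rot: [[-0.159, 0.987, -0.001], [0.987, 0.159, 0.001], [0.001, -0.0, -1.0]]
ft_force: [0.2, -0.3, 0.3]
grip_width: 0.0855
gripper_force: 0.0
[ 0.50852621 -0.25082858  0.41405327] [[ 0.98724721  0.15918885 -0.00136044]
 [ 0.15153954 -0.93712148  0.31438686]
 [ 0.04877199 -0.31058371 -0.94929398]] [331.0274404   0.        282.1434597]
[ 0.52034571 -0.33093906  0.27100729] [[-1.60047576e-01  9.87109172e-01 -5.05173103e-04]
 [ 9.87109155e-01  1.60047810e-01  4.62521270e-04]
 [ 5.37410836e-04 -4.24635587e-04 -9.99999765e-01]] [-4.34403100e+01  2.75381069e+01  5.83917459e+01 -6.61961317e-04
  9.41093852e+01 -5.26500228e+01]
```

View pics/wrist1.png

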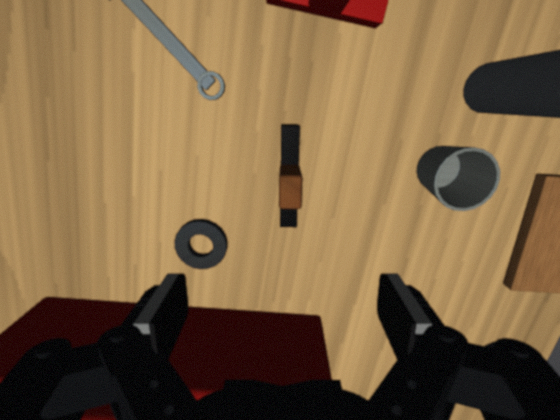

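The wrist view shows the scraper upright in the picture. The foot runs from (290,125) to (288,226) and the handle is at (290,188). I'll measure both.

```bash
cat >> h.py <<'E'
def roi(m,x0,y0,x1,y1):
    z=np.zeros(m.shape,np.uint8);z[y0:y1,x0:x1]=m[y0:y1,x0:x1];return z
from scipy.spatial.transform import Rotation as Ro
def plan(P,R,N,o=None):
    "constant tool-axis row, repeated N times, from the present pose to (P,R)"
    o=o or observe();R0=o["tool_rot"];w=Ro.from_matrix(R0.T@R).as_rotvec()/N
    S=sum(Ro.from_rotvec(w*k).as_matrix() for k in range(N))
    v=np.linalg.solve(S,R0.T@(np.asarray(P)-o["position"]));print(N,"x",np.r_[w,v].round(4).tolist())
E
python3 - <<'E'
from h import *
im=load("wrist1");p=im["pixels"];hsv=cv2.cvtColor(p,cv2.COLOR_RGB2HSV)
print(p[205,290],p[190,290],p[172,290],p[140,290],p[150,250])
c=blobs(roi(hsv[...,2]<60,260,110,320,240));
for k in c: b=box(k);print("dark",b.tolist(),[onz(im,q,.028).round(4).tolist() for q in b])
br=roi((p[...,0]>75)&(p[...,0]<140)&(hsv[...,1]>130),260,150,320,220)
for k in blobs(br): b=box(k);print("brown",b.tolist(),[onz(im,q,.09).round(4).tolist() for q in b], onz(im,b.mean(0),.09))
E
```

```text
[119  73  40] [116  72  41] [33 19 12] [31 31 32] [174 141  92]
dark [[280.0, 125.0], [300.0, 125.0], [300.0, 175.0], [280.0, 175.0]] [[0.5098, -0.2775, 0.028], [0.5322, -0.2739, 0.028], [0.5423, -0.3306, 0.028], [0.5189, -0.3344, 0.028]]
dark [[281.0, 209.0], [296.0, 209.0], [296.0, 226.0], [281.0, 226.0]] [[0.5268, -0.3761, 0.028], [0.5449, -0.3732, 0.028], [0.5488, -0.3952, 0.028], [0.5303, -0.3982, 0.028]]
brown [[278.0, 175.0], [302.0, 175.0], [302.0, 209.0], [278.0, 209.0]] [[0.5153, -0.3213, 0.09], [0.5389, -0.3175, 0.09], [0.5452, -0.3525, 0.09], [0.5208, -0.3565, 0.09]] [ 0.52997849 -0.33664553  0.09      ]
```

```bash
python3 -m jog '[[0,0,0,-0.0036,0.0043,0.045,100],[0,0,0,-0.0036,0.0043,0.045,100],[0,0,0,0,0,0.045,100],[0,0,0,0,0,0.04,100],[0,0,0,0,0,0.03,100],[0,0,0,0,0,0.024,100],[0,0,0,0,0,0,100],[0,0,0,0,0,0,0],[0,0,0,0,0,0,0],[0,0,0,0,0,0,0]]' 70 && python3 -m jog '[[0,0,0,0,0,0,0],[0,0,0,0,0,0,0],[0,0,0,0,0,0,0],[0,0,0,0,0,0,0]]'
```

```text
time_s: 4.53
position: [0.5303, -0.337, 0.0431]
tool_rot: [[-0.158, 0.988, 0.001], [0.988, 0.158, -0.001], [-0.001, 0.001, -1.0]]
ft_force: [0.4, -0.8, -0.0]
grip_width: 0.0323
gripper_force: 0.0
time_s: 5.03
position: [0.5302, -0.3369, 0.0431]
tool_rot: [[-0.157, 0.988, 0.001], [0.988, 0.157, -0.001], [-0.001, 0.001, -1.0]]
ft_force: [-2.0, -0.2, 5.5]
grip_width: 0.0235
gripper_force: 68.9
```

```bash
python3 -m jog '[[0,0,0,0,0,-0.03,0],[0,0,0,0,0,-0.06,0],[0,0,0,0.03,0.01,-0.03,0],[0,0,0,0.049,0.015,-0.028,0],[0,0,0,0.049,0.015,-0.028,0],[0,0,0,0.049,0.015,-0.028,0],[0,0,0,0.049,0.015,-0.028,0],[0,0,0,0.049,0.016,-0.028,0],[0,0,0,0.05,0.016,-0.028,0],[0,0,0.112,0,0,0,0]]' && python3 -m jog '[[0,0,0.112,0,0,0,0],[0,0,0.112,0,0,0,0],[0,0,0,0,0,0,0],[0,0,0,0,0,0,0]]'
python3 - <<'E'
from h import *
im=snap("wrist","wrist2");print(cam(im)[2])
cv2.imwrite("pics/wrist2.png",cv2.resize(im["pixels"],(800,600),interpolation=cv2.INTER_CUBIC)[:,:,::-1])
E
```

```text
time_s: 6.28
position: [0.58, 0.0037, 0.3322]
tool_rot: [[-0.048, 0.999, 0.004], [0.999, 0.048, -0.0], [-0.0, 0.004, -1.0]]
ft_force: [-0.7, -0.6, -2.7]
grip_width: 0.024
gripper_force: 68.9
time_s: 6.78
position: [0.5796, 0.0002, 0.33]
tool_rot: [[0.175, 0.985, -0.001], [0.985, -0.175, 0.0], [0.0, -0.001, -1.0]]
ft_force: [0.5, 0.5, -1.4]
grip_width: 0.0231
gripper_force: 68.8
[0.59478436 0.08016413 0.47310871]
```

View pics/wrist2.png

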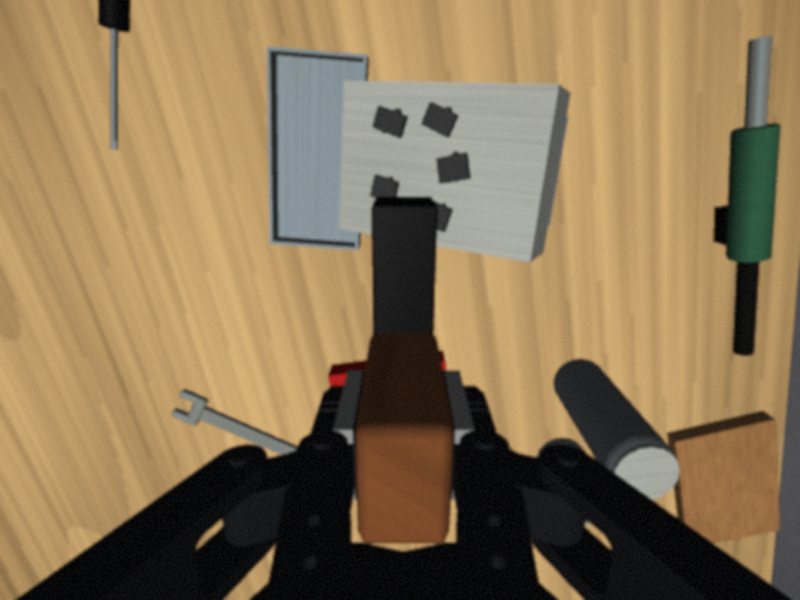

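The picture shows the plate with corners at about (343,82), (560,85), (531,261) and (340,230). The tray is at (272–367, 48–248). The five chips are at (390,121), (440,119), (453,167), (385,187) and (441,217), and the held scraper covers the lower middle. I'll fit the plate edges.

Run:
```python
from h import *
im=load("wrist2");p=im["pixels"];g=cv2.cvtColor(p,cv2.COLOR_RGB2HSV)
print([p[int(y*.7),int(x*.7)].tolist() for x,y in((320,150),(500,150),(355,150),(558,150),(640,150))])
m=(g[...,1]<22)&(g[...,2]>125)
m=roi(m,225,45,410,190);print([ (cv2.contourArea(c),cv2.boundingRect(c)) for c in blobs(m,100)])
m=cv2.morphologyEx(m,cv2.MORPH_OPEN,np.ones((3,3)))
def fit(pts):
    vx,vy,x,y=cv2.fitLine(np.float32(pts),cv2.DIST_HUBER,0,.01,.01).ravel();return np.cross([x,y,1],[x+vx,y+vy,1])
lo=fit([(np.flatnonzero(m[r])[0]-.5,r) for r in range(68,150)])
hi=fit([(np.flatnonzero(m[r])[-1]+.5,r) for r in range(70,165)])
up=fit([(c,np.flatnonzero(m[:,c])[0]-.5) for c in range(255,375)])
dn=fit([(c,np.flatnonzero(m[:,c])[-1]+.5) for c in range(318,362)])
X=lambda a,b:(lambda q:q[:2]/q[2])(np.cross(a,b))
s=np.sin(np.radians(28))*.085
W=[onz(im,X(a,b),z) for a,b,z in((lo,up,.095-s),(hi,up,.095+s),(hi,dn,.095+s),(lo,dn,.095-s))]
for w,(a,b) in zip(W,((lo,up),(hi,up),(hi,dn),(lo,dn))):print(X(a,b).round(1)/.7,w.round(4))
W=np.array(W);print("widths",[np.linalg.norm(W[i]-W[(i+1)%4]).round(4) for i in range(4)])
c=W.mean(0);d=W[1]+W[2]-W[0]-W[3];yaw=np.degrees(np.arctan2(d[1],d[0]));d2=W[0]+W[1]-W[2]-W[3]
print("centre",c,"yaw",yaw,"yaw from y",np.degrees(np.arctan2(-d2[0],d2[1])))
```

```text
[[132, 146, 153], [170, 173, 164], [166, 168, 159], [88, 91, 84], [202, 166, 114]]
[(14173.0, (237, 55, 154, 128))]
[342.57142857  81.57142857] [0.5542 0.135  0.0551]
[558.42857143  85.        ] [0.7007 0.0979 0.1349]
[530.14285714 260.57142857] [ 0.6718 -0.0166  0.1349]
[337.28571429 225.14285714] [0.5248 0.0224 0.0551]
widths [np.float64(0.1709), np.float64(0.1181), np.float64(0.1717), np.float64(0.1164)]
centre [0.61286533 0.05966414 0.095     ] yaw -14.550557250786802 yaw from y -14.400820925830683
```

```bash
cat >> h.py <<'E'
c0=np.array([.6129,.0597,.095]);psi=np.radians(-14.5);t=np.radians(28)
X=np.array([np.cos(t)*np.cos(psi),np.cos(t)*np.sin(psi),np.sin(t)]);Y=np.array([-np.sin(psi),np.cos(psi),0]);Z=np.cross(X,Y)
RT=np.column_stack([Y,X,-Z]); off=.0431
def pl(x,y,h,off=off): return c0+X*x+Y*y+Z*(h+off)
def where(off=off):
    o=observe();r=o["position"]-c0;return (np.array([X@r,Y@r,Z@r-off])*1e3).round(1),"F plate",(np.array([X,Y,Z])@o["ft_force"]).round(1)
E
python3 -c "
from h import *
plan(pl(.068,0,.03),RT,6)
print(Ro.from_matrix(observe()['tool_rot'].T@RT).as_rotvec(),pl(.068,0,.03))"
```

```text
6 x [-0.0815, -0.0031, 0.0125, 0.0108, 0.0029, 0.0244]
[-0.48892627 -0.01875696  0.07524048] [0.63780276 0.05325971 0.19146754]
```

```bash
python3 -m jog '[[-0.0815,-0.0031,0.0125,0.0108,0.0029,0.0244,0],[-0.0815,-0.0031,0.0125,0.0108,0.0029,0.0244,0],[-0.0815,-0.0031,0.0125,0.0108,0.0029,0.0244,0],[-0.0815,-0.0031,0.0125,0.0108,0.0029,0.0244,0],[-0.0815,-0.0031,0.0125,0.0108,0.0029,0.0244,0],[-0.0815,-0.0031,0.0125,0.0108,0.0029,0.0244,0],[0,0,0,0,0,0,0],[0,0,0,0,0,0,0]]' 90; python3 -c "
from h import *
print(where());plan(pl(.068,0,.003),RT,3)
im=snap('wrist','wrist3');cv2.imwrite('pics/wrist3.png',im['pixels'][:,:,::-1])"
```

```text
time_s: 7.82
position: [0.6385, 0.0528, 0.1928]
tool_rot: [[0.251, 0.854, 0.455], [0.968, -0.222, -0.118], [-0.0, 0.47, -0.883]]
ft_force: [0.6, -0.2, -1.4]
grip_width: 0.0232
gripper_force: 89.4
(array([69.3, -0.3, 30.8]), 'F plate', array([-0.1, -0. , -1.5]))
3 x [0.0002, 0.0002, -0.0003, 0.0001, -0.0004, 0.0093]
```

View pics/wrist3.png

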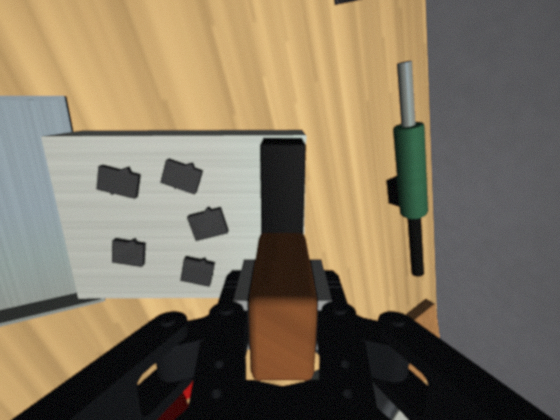

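The foot hangs over the free top strip, from (283,140) to (283,235), and is parallel to the edge. All the chips lie downslope of it. I'm descending to contact.

```bash
python3 -m jog '[[0,0,0,0,0,0.012,0],[0,0,0,0,0,0.01,0],[0,0,0,0,0,0.005,0],[0,0,0,0,0,0.001,0],[0,0,0,0,0,0,0]]'; python3 -c "
from h import *
print(where())"; python3 -m jog '[[0,0,0,0,0,0.001,0],[0,0,0,0,0,0.001,0],[0,0,0,0,0,0,0]]'; python3 -c "
from h import *
print(where())"
```

```text
time_s: 8.5
position: [0.6509, 0.0499, 0.167]
tool_rot: [[0.252, 0.854, 0.455], [0.968, -0.222, -0.118], [0.0, 0.47, -0.883]]
ft_force: [-0.0, 0.2, -2.3]
grip_width: 0.0227
gripper_force: 89.5
(array([68.5,  0. ,  2. ]), 'F plate', array([-1.1,  0.2, -2. ]))
time_s: 8.88
position: [0.6518, 0.0496, 0.1654]
tool_rot: [[0.252, 0.854, 0.455], [0.968, -0.222, -0.118], [0.0, 0.47, -0.883]]
ft_force: [-0.1, -0.8, 0.4]
grip_width: 0.0232
gripper_force: 90.0
(array([68.5, -0. ,  0.2]), 'F plate', array([ 0.3, -0.8,  0.3]))
```

```bash
python3 -m jog '[[0,0,0,0,0,0.0007,0],[0,0,0,0,0,0.0006,0],[0,0,0,0,0,0,0]]'; python3 -c "
from h import *
print(where())"
```

```text
time_s: 9.25
position: [0.6519, 0.0496, 0.1654]
tool_rot: [[0.252, 0.854, 0.455], [0.968, -0.222, -0.118], [0.0, 0.471, -0.882]]
ft_force: [-10.9, 1.3, 9.0]
grip_width: 0.023
gripper_force: 91.8
(array([68.6,  0. ,  0.1]), 'F plate', array([-5.4, -1.5, 13. ]))
```

```bash
python3 -m jog '[[0,0,0,0,-0.004,-0.0003,0],[0,0,0,0,-0.008,0,0],[0,0,0,0,-0.01,0,0],[0,0,0,0,-0.01,0,0],[0,0,0,0,-0.01,0,0]]'; python3 -c "
from h import *
print(where())"
```

```text
time_s: 9.88
position: [0.6178, 0.0588, 0.1466]
tool_rot: [[0.251, 0.851, 0.46], [0.968, -0.222, -0.118], [0.001, 0.475, -0.88]]
ft_force: [1.4, -0.0, 8.0]
grip_width: 0.0232
gripper_force: 90.8
(array([28.6,  0.4,  0.1]), 'F plate', array([5. , 0.3, 6.4]))
```

```bash
python3 -m jog '[[0,0,0,0,-0.01,0,0],[0,0,0,0,-0.01,0,0],[0,0,0,0,-0.01,0,0],[0,0,0,0,-0.01,0,0],[0,0,0,0,-0.01,0,0]]'; python3 -c "
from h import *
print(where())";  python3 -m jog '[[0,0,0,0,-0.01,0,0],[0,0,0,0,-0.01,0,0],[0,0,0,0,-0.01,0,0]]'; python3 -c "
from h import *
print(where())
im=snap('wrist','wrist4');cv2.imwrite('pics/wrist4.png',im['pixels'][:,:,::-1])"
```

```text
time_s: 10.5
position: [0.5756, 0.07, 0.1234]
tool_rot: [[0.251, 0.851, 0.462], [0.968, -0.222, -0.118], [0.002, 0.477, -0.879]]
ft_force: [1.1, -0.9, 8.4]
grip_width: 0.0232
gripper_force: 91.1
(array([-20.8,   0.6,   0.1]), 'F plate', array([ 5.1, -0.6,  6.8]))
time_s: 10.88
position: [0.5503, 0.0767, 0.1094]
tool_rot: [[0.251, 0.85, 0.462], [0.968, -0.221, -0.118], [0.002, 0.477, -0.879]]
ft_force: [0.7, -0.2, 10.9]
grip_width: 0.023
gripper_force: 91.3
(array([-50.5,   0.8,   0.1]), 'F plate', array([ 5.8, -0. ,  9.3]))
```

View pics/wrist4.png

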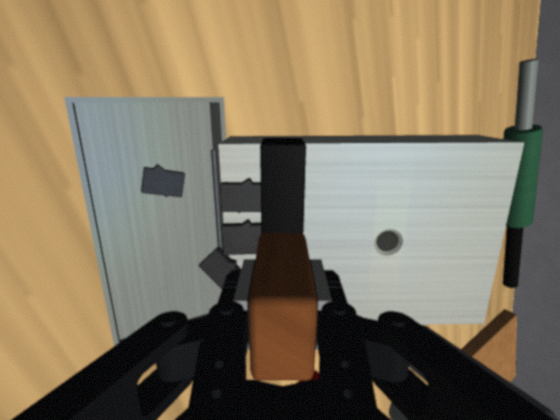

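The swept face is clean and the bore is open at (388,241). One chip is already in the tray at (163,181), and the others are in front of the foot. I'm carrying on over the edge.

```bash
python3 -m jog '[[0,0,0,0,-0.01,0,0],[0,0,0,0,-0.01,0,0],[0,0,0,0,-0.01,0,0],[0,0,0,0,-0.008,-0.0003,0],[0,0,0,0,-0.003,0,0],[0,0,0,0,0,0,0]]'; python3 -c "
from h import *
print(where())
im=snap('wrist','wrist5');cv2.imwrite('pics/wrist5.png',im['pixels'][:,:,::-1])"
```

```text
time_s: 11.68
position: [0.5145, 0.086, 0.0897]
tool_rot: [[0.251, 0.852, 0.46], [0.968, -0.221, -0.118], [0.002, 0.475, -0.88]]
ft_force: [-2.8, 1.1, 10.4]
grip_width: 0.0231
gripper_force: 91.2
(array([-92.5,   0.9,   0. ]), 'F plate', array([ 2.3,  0.3, 10.6]))
```

View pics/wrist5.png

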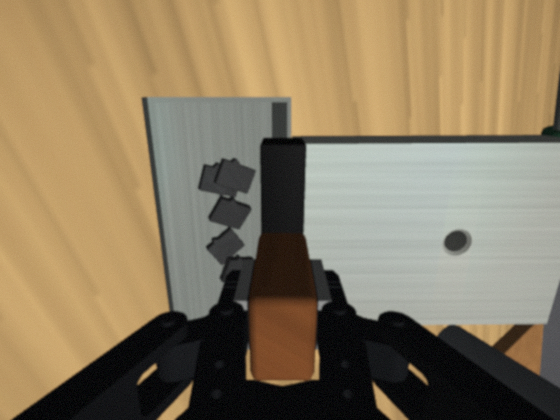

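All five chips are in the tray: two overlap at (225,178), and the others are at (230,212), (225,245) and (238,268). I'm lifting off, checking the bore position, and planning the put-down at the scraper's old, free spot.

```bash
python3 -m jog '[[0,0,0,0,0,-0.01,0],[0,0,0,0,0,-0.03,0],[0,0,0,0,0,-0.05,0],[0,0,0,0,0,-0.05,0],[0,0,0,0,0,-0.04,0],[0,0,0,0,0,0,0]]'; python3 -c "
from h import *
im=load('wrist5');p=im['pixels'];g=cv2.cvtColor(p,cv2.COLOR_RGB2GRAY)
for c in blobs(roi(g<110,435,220,480,262),20):
    e=cv2.fitEllipse(c);C,d=ray(im,e[0]);q=C+d*(((c0-C)@Z)/(d@Z));r=q-c0;print(e,q,X@r,Y@r)
im=snap('wrist','wrist6');cv2.imwrite('pics/wrist6.png',im['pixels'][:,:,::-1])
A=np.array([[-.16,.987,0],[.987,.16,0],[0,0,-1.]])
plan([.53,-.336,.2],A,10)
"
```

```text
time_s: 12.48
position: [0.4304, 0.1076, 0.249]
tool_rot: [[0.251, 0.852, 0.459], [0.968, -0.222, -0.117], [0.002, 0.474, -0.881]]
ft_force: [0.5, 0.5, -3.5]
grip_width: 0.0231
gripper_force: 90.0
((456.31622314453125, 240.8915252685547), (19.381988525390625, 24.853363037109375), 75.4610595703125) [0.62606479 0.05680227 0.10216265] 0.015256843047873633 0.000490774385168895
10 x [0.0483, 0.0101, -0.0406, -0.0437, 0.0112, 0.0088]
```

View pics/wrist6.png

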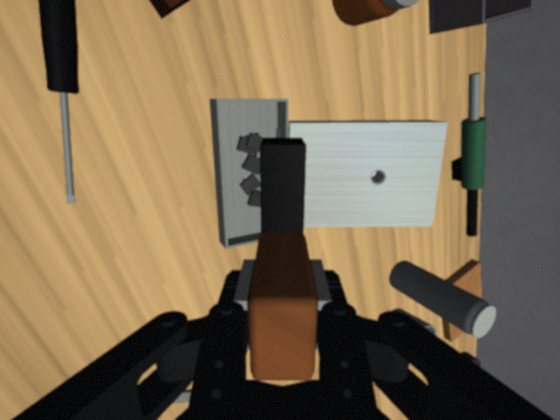

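The chips lie in the tray at (250,140)–(262,200), and the plate is clean. The bore measures at plate (15.3, 0.5) mm, as it should. I'm carrying the scraper to its spot.

```bash
python3 -m jog '[[0.0483,0.0101,-0.0406,-0.0437,0.0112,0.0088,0],[0.0483,0.0101,-0.0406,-0.0437,0.0112,0.0088,0],[0.0483,0.0101,-0.0406,-0.0437,0.0112,0.0088,0],[0.0483,0.0101,-0.0406,-0.0437,0.0112,0.0088,0],[0.0483,0.0101,-0.0406,-0.0437,0.0112,0.0088,0],[0.0483,0.0101,-0.0406,-0.0437,0.0112,0.0088,0],[0.0483,0.0101,-0.0406,-0.0437,0.0112,0.0088,0],[0.0483,0.0101,-0.0406,-0.0437,0.0112,0.0088,0],[0.0483,0.0101,-0.0406,-0.0437,0.0112,0.0088,0],[0.0483,0.0101,-0.0406,-0.0437,0.0112,0.0088,0]]';python3 -m jog '[[0,0,0,0,0,0.05,0],[0,0,0,0,0,0.05,0],[0,0,0,0,0,0.035,0],[0,0,0,0,0,0.015,0],[0,0,0,0,0,0.005,0],[0,0,0,0,0,0,0]]'
```

```text
time_s: 13.78
position: [0.5302, -0.3383, 0.1965]
tool_rot: [[-0.159, 0.987, -0.005], [0.987, 0.159, 0.003], [0.003, -0.005, -1.0]]
ft_force: [1.1, -0.5, -1.6]
grip_width: 0.0233
gripper_force: 89.6
time_s: 14.52
position: [0.5304, -0.3369, 0.0452]
tool_rot: [[-0.159, 0.987, 0.0], [0.987, 0.159, -0.001], [-0.001, -0.0, -1.0]]
ft_force: [-0.9, -1.2, -2.1]
grip_width: 0.0227
gripper_force: 89.6
```

```bash
python3 -m jog '[[0,0,0,0,0,0.0015,0],[0,0,0,0,0,0.001,0],[0,0,0,0,0,0,0],[0,0,0,0,0,0,60],[0,0,0,0,0,0,100],[0,0,0,0,0,0,100],[0,0,0,0,0,0,100]]';python3 -m jog '[[0,0,0,0,0,-0.02,100],[0,0,0,0,0,-0.05,100],[0,0,0,0,0,-0.06,100],[0,0,0,0,0,-0.06,100],[0,0,0,0.03,0,-0.03,100],[0,0,0,0.05,0.005,-0.01,100],[0,0,0,0.05,0.005,-0.01,100],[0,0,0,0.05,0.005,-0.01,100],[0,0,0,0.05,0.005,0,100],[0,0,0,0.05,0.005,0,100]]' && python3 -m jog '[[0,0,0,0.05,0.005,0,100],[0,0,0,0.05,0.005,0,100],[0,0,0,0.05,0.005,0,100],[0,0,0,0.05,0.005,0,100],[0,0,0,0.05,0.005,0,100],[0,0,0,0.045,0.005,0,100],[0,0,0,0,0,0,100],[0,0,0,0,0,0,100]]'
python3 -c "
from h import *
im=snap('wrist','wrist7');cv2.imwrite('pics/wrist7.png',im['pixels'][:,:,::-1])
im=snap('top','top1')"
```

```text
time_s: 15.4
position: [0.5301, -0.3364, 0.042]
tool_rot: [[-0.159, 0.987, -0.001], [0.987, 0.159, -0.0], [0.0, -0.001, -1.0]]
ft_force: [-0.6, -0.1, 0.5]
grip_width: 0.0853
gripper_force: 0.0
time_s: 16.65
position: [0.5101, -0.0544, 0.2923]
tool_rot: [[-0.159, 0.987, -0.0], [0.987, 0.159, -0.0], [-0.0, -0.0, -1.0]]
ft_force: [1.4, -0.2, 0.9]
grip_width: 0.0854
gripper_force: 0.0
time_s: 17.65
position: [0.4931, 0.2397, 0.292]
tool_rot: [[-0.159, 0.987, -0.001], [0.987, 0.159, -0.001], [-0.0, -0.001, -1.0]]
ft_force: [0.7, -0.1, 0.2]
grip_width: 0.0852
gripper_force: 0.0
```

View pics/wrist7.png

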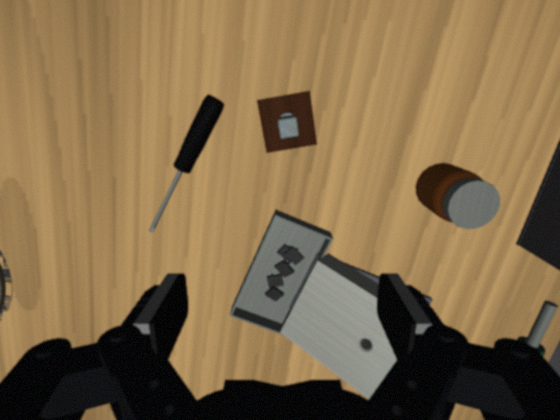

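All five chips sit in the tray at about (283,270). The rod head's top is at (288,128) on its dark stand at (287,122). I'll measure the head.

```bash
python3 -c "
from h import *
im=load('wrist7');p=im['pixels'];g=cv2.cvtColor(p,cv2.COLOR_RGB2HSV)
print([p[y,288].tolist() for y in (100,112,116,120,128,134,145)])
for nm,m,z in (('head',(g[...,1]<70)&(g[...,2]>100),.121),('stand',(p[...,0]<105),.045)):
  for c in blobs(roi(m,250,85,325,158),20):
    b=box(c);w=np.array([onz(im,q,z) for q in b]);print(nm,cv2.contourArea(c),b.round(1).tolist(),w.round(4)[:,:2].tolist(),'mid',w.mean(0).round(4),'sides',[np.linalg.norm(w[i]-w[i-1]).round(4) for i in (1,2)],np.degrees(np.arctan2(*(w[2]-w[1])[1::-1])),np.degrees(np.arctan2(*(w[1]-w[0])[1::-1])))
"
```

```text
[[53, 31, 16], [69, 64, 56], [60, 67, 68], [119, 131, 131], [119, 130, 129], [125, 134, 135], [56, 32, 21]]
head 278.0 [[278.0, 119.9000015258789], [295.29998779296875, 117.4000015258789], [297.8999938964844, 135.0], [280.5, 137.5]] [[0.4797, 0.3021], [0.495, 0.3068], [0.5001, 0.2916], [0.4845, 0.2868]] mid [0.4898 0.2968 0.121 ] sides [np.float64(0.016), np.float64(0.016)] -71.67190962240592 17.05836192853318
stand 2688.5 [[256.70001220703125, 99.19999694824219], [308.8999938964844, 90.5], [317.79998779296875, 143.6999969482422], [265.6000061035156, 152.39999389648438]] [[0.4524, 0.316], [0.5083, 0.3343], [0.5292, 0.2787], [0.4707, 0.259]] mid [0.4901 0.297  0.045 ] sides [np.float64(0.0588), np.float64(0.0594)] -69.34961858108139 18.143261373532294
```

```bash
python3 -m jog '[[0,0,0,0.029,0.003,0,100],[0,0,0,0.028,0.003,0.02,100],[0,0,-0.08,0,0,0.04,100],[0,0,-0.075,0,0,0.04,100],[0,0,0,0,0,0.04,100],[0,0,0,0,0,0.02,100],[0,0,0,0,0,0,100]]';python3 -c "
from h import *
a=np.radians(18.1);A=np.array([[-np.sin(a),np.cos(a),0],[np.cos(a),np.sin(a),0],[0,0,-1.]]);o=observe();print(o['tool_rot'].round(3));plan([.4899,.2969,.0793],A,3)"
```

```text
time_s: 18.62
position: [0.4897, 0.2961, 0.131]
tool_rot: [[-0.308, 0.951, -0.003], [0.951, 0.308, -0.001], [-0.0, -0.004, -1.0]]
ft_force: [-0.0, 0.3, 0.5]
grip_width: 0.0849
gripper_force: 0.0
[[-0.308  0.951 -0.003]
 [ 0.951  0.308 -0.001]
 [-0.    -0.004 -1.   ]]
3 x [-0.0012, 0.0, -0.0009, 0.0002, 0.0002, 0.0172]
```

```bash
python3 -m jog '[[-0.0012,0,0,0.0003,0.0002,0.022,100],[-0.0012,0,0,0.0002,0.0002,0.02,100],[-0.0012,0,0,0,0,0.0095,100],[0,0,0,0,0,0,100],[0,0,0,0,0,0,0],[0,0,0,0,0,0,0],[0,0,0,0,0,0,0],[0,0,0,0,0,0,0],[0,0,0,0,0,0,0],[0,0,0,0,0,0,0]]' 60;python3 -m jog '[[0,0,0,0,0,0,0],[0,0,0,0,0,0,0],[0,0,0,0,0,0,0]]'
```

```text
time_s: 19.88
position: [0.49, 0.2978, 0.0808]
tool_rot: [[-0.31, 0.951, 0.003], [0.951, 0.31, 0.001], [0.0, 0.003, -1.0]]
ft_force: [-2.8, -1.1, 5.0]
grip_width: 0.0175
gripper_force: 58.6
time_s: 20.25
position: [0.49, 0.2978, 0.0808]
tool_rot: [[-0.31, 0.951, 0.003], [0.951, 0.31, 0.001], [0.0, 0.003, -1.0]]
ft_force: [-1.8, -1.2, 5.7]
grip_width: 0.0173
gripper_force: 58.6
```

```bash
python3 -m jog '[[0,0,0,0,0,-0.008,0],[0,0,0,0,0,-0.015,0],[0,0,0,0,0,-0.02,0],[0,0,0,0,0,-0.04,0],[0,0,0,0,0,-0.06,0],[0,0,0,0,0,-0.04,0],[0,0,0,0,0,0,0]]';python3 -c "
from h import *
B=np.array([.62606,.0568,.10216])
plan(B+Z*(.03+.0708)+Y*.0005,RT,8)"
```

```text
time_s: 21.12
position: [0.4904, 0.298, 0.2677]
tool_rot: [[-0.31, 0.951, 0.01], [0.951, 0.31, 0.004], [0.0, 0.01, -1.0]]
ft_force: [-0.3, -0.0, -1.7]
grip_width: 0.0172
gripper_force: 58.8
8 x [-0.0582, -0.0177, 0.0694, -0.0292, 0.0071, 0.0121]
```

```bash
python3 -m jog '[[-0.0582,-0.0177,0.0694,-0.0292,0.0071,0.0121,0],[-0.0582,-0.0177,0.0694,-0.0292,0.0071,0.0121,0],[-0.0582,-0.0177,0.0694,-0.0292,0.0071,0.0121,0],[-0.0582,-0.0177,0.0694,-0.0292,0.0071,0.0121,0],[-0.0582,-0.0177,0.0694,-0.0292,0.0071,0.0121,0],[-0.0582,-0.0177,0.0694,-0.0292,0.0071,0.0121,0],[-0.0582,-0.0177,0.0694,-0.0292,0.0071,0.0121,0],[-0.0582,-0.0177,0.0694,-0.0292,0.0071,0.0121,0],[0,0,0,0,0,0,0],[0,0,0,0,0,0,0]]';python3 -c "
from h import *
B=np.array([.62606,.0568,.10216])
plan(B+Z*(.006+.0708)+Y*.0005,RT,3);print(where(.0708))
im=snap('wrist','wrist8');p=im['pixels'];g=cv2.cvtColor(p,cv2.COLOR_RGB2HSV)
o=observe();T=o['tool_rot'];P=o['position']
print('expect tip,mouth px',proj(im,[P+T[:,2]*.0708,B]), 'head top ctr',proj(im,P-T[:,2]*(.0187-.0015+.023)))
m=roi((g[...,2]<110),200,100,420,270)
for c in blobs(m,20)[:5]: print(cv2.contourArea(c),cv2.boundingRect(c))
np.set_printoptions(linewidth=250)
gr=cv2.cvtColor(p,cv2.COLOR_RGB2GRAY);print(gr[150:300:6,240:330:3])"
```

```text
time_s: 22.38
position: [0.5791, 0.0694, 0.1874]
tool_rot: [[0.249, 0.859, 0.448], [0.968, -0.219, -0.119], [-0.004, 0.463, -0.886]]
ft_force: [-0.4, -0.2, -1.1]
grip_width: 0.0174
gripper_force: 58.7
3 x [-0.0024, 0.001, 0.001, 0.0, 0.001, 0.0071]
(array([12.3,  0.9, 27.3]), 'F plate', array([-0.8, -0.3, -0.8]))
expect tip,mouth px [[281.29044708 224.24969353]
 [285.83694457 212.0420833 ]] head top ctr [[280.06212368 331.02544127]]
875.0 (247, 247, 71, 23)
524.5 (200, 128, 180, 5)
483.5 (264, 207, 36, 41)
[[170 172 172 173 172 173 172 172 172 173 172 172 171 175 171 172 175 176 176 176 175 175 175 178 175 179 174 176 176 176]
 [173 171 173 171 173 175 176 172 172 173 171 170 170 172 173 172 173 175 176 180 176 175 174 173 174 175 176 174 172 173]
 [175 177 178 178 177 178 178 179 178 178 177 179 178 179 178 182 176 180 180 180 181 179 177 179 179 176 178 176 177 176]
 [170 171 172 175 172 174 171 175 173 177 175 174 175 176 176 178 176 177 180 182 178 181 181 178 182 177 179 177 178 179]
 [174 172 175 173 174 175 176 175 173 174 174 174 178 174 177 177 177 177 179 180 179 177 176 17
[... 1787 characters left out ...]
 40  39  43  42  42  38  39  40  42  39  43  35   8  41  43  48  74 171 169 171 170]
 [ 64  57  60  43  40  41  38   7  32  41  43  38  41  42  40  38  42  41  43  40  40   2  31  41  43  40  66  68  63 107]
 [  0   6  31  43  45  41  25  10  36  43  41  39  40  39  40  40  38  43  40  43  44  14  18  42  39  45  34  11   4   7]
 [ 16  15  41  43  44  38  12  16  39  41  44  41  39  42  42  41  40  42  42  39  43  19   8  43  45  41  41  17   5  17]
 [  6  28  42  44  43  42   5  21  39  41  41  42  42  41  37  39  42  40  40  39  45  27   7  37  46  41  41  26   8  13]
 [ 11  35  40  43  42  33  11  30  39  41  42  41  41  40  40  39  37  39  44  44  42  37   2  31  40  45  40  41  13   3]]
```

```bash
python3 -c "
from h import *
np.set_printoptions(linewidth=250)
im=load('wrist8');gr=cv2.cvtColor(im['pixels'],cv2.COLOR_RGB2GRAY);print(np.arange(266,306,2));print(np.c_[np.arange(200,240),gr[200:240,266:306:2]])
im['pixels'];B=np.array([.62606,.0568,.10216]);th=np.radians([0,90,180,270])
print('mouth E,N,W,S px',proj(im,[B+.007*(np.cos(a)*X+np.sin(a)*Y) for a in th]).round(1).tolist())
o=observe();T=o['tool_rot'];q=o['position']+T[:,2]*.0708
print('tip',proj(im,[q+.005*(np.cos(a)*X+np.sin(a)*Y) for a in th]).round(1).tolist())"
```

```text
[266 268 270 272 274 276 278 280 282 284 286 288 290 292 294 296 298 300 302 304]
[[200 169 173 169 171 175 170 173 172 174 170 174 177 177 176 175 176 176 178 177 176]
 [201 171 171 174 170 173 172 175 173 176 168 167 169 172 178 177 177 176 177 178 178]
 [202 173 172 170 175 175 173 173 175 171 160 158 160 162 173 177 178 181 177 179 174]
 [203 174 173 173 171 173 173 175 167 158 153 153 149 150 161 176 180 177 178 179 181]
 [204 169 172 172 172 173 172 170 159 160 162 162 157 151 145 163 176 179 174 178 178]
 [205 170 171 174 174 171 173 162 153 167 170 174 176 158 135 145 171 176 176 173 173]
 [206 173 173 175 174 176 169 154 136 163 172 175 174 164 125 125 163 178 176 178 176]
 [207 173 171 170 174 176 168 144 110 141 161 166 164 138  98 100 143 176 179 176 174]
 [208 171 174 171 175 173 161 126  81 105 134 143 135 100  70  87 130 173 177 176 179]
 [209 172 173 173 173 170 155 112  68  75  89 100  92  63  56  71 121 169 175 177 176]
 [210 169 171 169 171 165 150 105  70  61  62  64  58  54  49  62 108 162 176 174 177]
 [211 167 169 169 170 164 146  98  66  59  51  56  51  51  48
[... 1913 characters left out ...]
2 176 174 174 171 174 172]
 [234 166 167 168 163  98  38  36  37  37  42  42  70 153 172 170 171 171 175 176 173]
 [235 167 164 166 153  89  41  38  39  43  37  33  59 128 162 171 172 172 171 171 169]
 [236 169 164 159 132  70  41  44  51  51  47  46  46  95 136 165 173 173 169 174 170]
 [237 163 158 130  89  52  53  71  72  79  69  63  52  58 100 149 169 171 172 170 171]
 [238 168 142  88  63  67  85  98 103 107 101  95  81  62  65 118 161 169 171 170 169]
 [239 164 114  61  73  97 112 119 123 122 121 120 108  92  66  84 148 174 173 172 171]]
mouth E,N,W,S px [[295.0, 212.1], [285.9, 203.3], [276.7, 212.0], [285.8, 220.6]]
tip [[288.6, 224.3], [281.3, 217.4], [274.0, 224.2], [281.3, 231.0]]
```

```bash
cat >> h.py <<'E'
B=np.array([.62606,.0568,.10216])+X*.0007+Y*.0008
def wb():
    o=observe();r=o["position"]-B;print("tip vs mouth mm",(np.array([X@r,Y@r,Z@r-.0708])*1e3).round(2),"F",(np.array([X,Y,Z])@o["ft_force"]).round(1),"rot",Ro.from_matrix(o["tool_rot"].T@RT).as_rotvec().round(4))
E
python3 -c "
from h import *
plan(B+Z*(.006+.0708),RT,3)"
```

```text
3 x [-0.0021, 0.001, 0.0011, 0.0, 0.0012, 0.0071]
```

```bash
python3 -m jog '[[-0.0021,0.001,0.0011,0.0001,0.0012,0.007,0],[-0.0021,0.001,0.0011,0,0.0012,0.007,0],[-0.0021,0.001,0.0011,0,0.0012,0.007,0],[0,0,0,0,0,0,0],[0,0,0,0,0,0,0]]';python3 -c "
from h import *
wb();plan(B+Z*(.003+.0708),RT,1)"
```

```text
time_s: 23.05
position: [0.5918, 0.0657, 0.1705]
tool_rot: [[0.252, 0.854, 0.455], [0.968, -0.222, -0.118], [0.0, 0.47, -0.883]]
ft_force: [0.2, 0.4, -1.3]
grip_width: 0.0174
gripper_force: 58.7
tip vs mouth mm [ 0.12 -0.73  6.16] F [-0.6  0.4 -1.2] rot [ 0.0001  0.0005 -0.0012]
1 x [0.0001, 0.0005, -0.0012, 0.0007, -0.0001, 0.0032]
```

```bash
python3 -m jog '[[0,0,0,0.0007,-0.0001,0,0],[0,0,0,0,0,0.003,0],[0,0,0,0,0,0.003,0],[0,0,0,0,0,0.002,0],[0,0,0,0,0,0.002,0],[0,0,0,0,0,0,0]]';python3 -c "
from h import *
wb()"
```

```text
time_s: 23.8
position: [0.5964, 0.0652, 0.1614]
tool_rot: [[0.252, 0.855, 0.454], [0.968, -0.222, -0.118], [0.0, 0.469, -0.883]]
ft_force: [0.1, -0.6, -1.4]
grip_width: 0.0174
gripper_force: 58.7
tip vs mouth mm [-0.11 -0.06 -4.04] F [-0.4 -0.5 -1.3] rot [-0.0002  0.0005 -0.0012]
```

The tip is 4 mm inside the bore with no resistance, so I continue.

```bash
python3 -m jog '[[0,0,0,0,0,0.004,0],[0,0,0,0,0,0.004,0],[0,0,0,0,0,0.004,0],[0,0,0,0,0,0,0]]';python3 -c "
from h import *
wb()"; python3 -m jog '[[0,0,0,0,0,0.004,0],[0,0,0,0,0,0.004,0],[0,0,0,0,0,0.003,0],[0,0,0,0,0,0,0]]';python3 -c "
from h import *
wb()"
```

```text
time_s: 24.3
position: [0.6018, 0.0638, 0.1505]
tool_rot: [[0.252, 0.855, 0.454], [0.968, -0.222, -0.118], [0.0, 0.469, -0.883]]
ft_force: [0.2, 0.9, -0.2]
grip_width: 0.0173
gripper_force: 58.7
tip vs mouth mm [ -0.24  -0.12 -16.25] F [-0.2  0.9 -0.2] rot [-0.0006  0.0007 -0.0013]
time_s: 24.8
position: [0.6068, 0.0625, 0.141]
tool_rot: [[0.252, 0.855, 0.454], [0.968, -0.222, -0.118], [0.0, 0.469, -0.883]]
ft_force: [0.4, -0.1, -1.5]
grip_width: 0.0172
gripper_force: 58.7
tip vs mouth mm [ -0.17  -0.1  -27.15] F [-0.3  0.  -1.6] rot [-0.0004  0.0006 -0.0013]
```

```bash
python3 -m jog '[[0,0,0,0,0,0.0015,0],[0,0,0,0,0,0.0015,0],[0,0,0,0,0,0.001,0],[0,0,0,0,0,0,0]]';python3 -c "
from h import *
wb()"; python3 -m jog '[[0,0,0,0,0,0.0005,0],[0,0,0,0,0,0,0]]';python3 -c "
from h import *
wb()"
```

```text
time_s: 25.3
position: [0.6087, 0.062, 0.1377]
tool_rot: [[0.252, 0.854, 0.454], [0.968, -0.222, -0.118], [0.0, 0.47, -0.883]]
ft_force: [-0.0, -0.1, -0.6]
grip_width: 0.0174
gripper_force: 58.7
tip vs mouth mm [ -0.04  -0.08 -30.92] F [-0.3 -0.1 -0.5] rot [ 0.      0.0005 -0.0013]
time_s: 25.55
position: [0.6089, 0.062, 0.1373]
tool_rot: [[0.252, 0.854, 0.454], [0.968, -0.222, -0.118], [0.0, 0.47, -0.883]]
ft_force: [-0.0, -0.6, -1.5]
grip_width: 0.0175
gripper_force: 58.7
tip vs mouth mm [-2.000e-02 -6.000e-02 -3.137e+01] F [-0.6 -0.6 -1.4] rot [ 0.0001  0.0005 -0.0013]
```

```bash
for i in 1 2 3; do python3 -m jog '[[0,0,0,0,0,0.0005,0],[0,0,0,0,0,0,0]]' >/dev/null;python3 -c "
from h import *
wb()"; done
```

```text
tip vs mouth mm [ 3.000e-02 -5.000e-02 -3.177e+01] F [-1.4 -0.1  1.2] rot [ 0.0003  0.0005 -0.0012]
tip vs mouth mm [  0.08  -0.   -31.84] F [-1.4 -0.7  6.5] rot [ 0.0005  0.0004 -0.0012]
tip vs mouth mm [ 1.100e-01  2.000e-02 -3.191e+01] F [-2.2 -1.4 12.9] rot [ 0.0007  0.0004 -0.0011]
```

It bottomed at 31.8 mm, as expected, with a light contact force. I'll ease off slightly, hold for 2 s, then release.

```bash
python3 -m jog '[[0,0,0,0,0,-0.0004,0],[0,0,0,0,0,0,0],[0,0,0,0,0,0,0],[0,0,0,0,0,0,0],[0,0,0,0,0,0,0],[0,0,0,0,0,0,0],[0,0,0,0,0,0,0],[0,0,0,0,0,0,0],[0,0,0,0,0,0,0],[0,0,0,0,0,0,0]]'; python3 -m jog '[[0,0,0,0,0,0,0],[0,0,0,0,0,0,0],[0,0,0,0,0,0,0],[0,0,0,0,0,0,0],[0,0,0,0,0,0,0],[0,0,0,0,0,0,0],[0,0,0,0,0,0,0],[0,0,0,0,0,0,0]]';python3 -c "
from h import *
wb()"; python3 -m jog '[[0,0,0,0,0,0,25],[0,0,0,0,0,0,30],[0,0,0,0,0,0,60],[0,0,0,0,0,0,100],[0,0,0,0,0,0,100],[0,0,0,0,0,0,100],[0,0,0,0,0,0,100]]'; python3 -m jog '[[0,0,0,0,0,-0.015,100],[0,0,0,0,0,-0.03,100],[0,0,0,0,0,-0.05,100],[0,0,0,0,0,-0.05,100],[0,0,0,0,0,-0.05,100],[0,0,0,0,0,0,100],[0,0,0,0,0,0,100],[0,0,0,0,0,0,100]]'
python3 -c "
from h import *
im=snap('wrist','wrist9');p=im['pixels'];gr=cv2.cvtColor(p,cv2.COLOR_RGB2GRAY)
print('head top exp',proj(im,[B+Z*(.079),B+Z*.079+X*.009+Y*.009,B+Z*.079-X*.009-Y*.009]).round(0).tolist())
cv2.imwrite('pics/wrist9.png',p[:,:,::-1])
u,v=proj(im,B+Z*.079)[0].astype(int);np.set_printoptions(linewidth=250);print(gr[v-40:v+40:4,u-40:u+40:4])
t=snap('top','top2');a=load('top0')['pixels'].astype(int);d=np.abs(a-t['pixels']).max(2)>40
for c in blobs(d,12): print('changed',cv2.boundingRect(c),cv2.contourArea(c))
"
```

```text
time_s: 27.55
position: [0.6093, 0.062, 0.1369]
tool_rot: [[0.251, 0.854, 0.455], [0.968, -0.222, -0.118], [0.0, 0.47, -0.883]]
ft_force: [-6.6, 0.8, 6.8]
grip_width: 0.0177
gripper_force: 59.8
time_s: 28.55
position: [0.6093, 0.062, 0.1369]
tool_rot: [[0.252, 0.854, 0.455], [0.968, -0.222, -0.118], [0.0, 0.47, -0.883]]
ft_force: [-5.8, 0.4, 6.6]
grip_width: 0.0177
gripper_force: 59.8
tip vs mouth mm [  0.12   0.   -31.85] F [-1.9 -1.1  8.5] rot [ 0.0006  0.0004 -0.0012]
time_s: 29.42
position: [0.6094, 0.0619, 0.1364]
tool_rot: [[0.252, 0.854, 0.455], [0.968, -0.222, -0.118], [0.0, 0.47, -0.883]]
ft_force: [0.4, 0.1, 0.1]
grip_width: 0.0856
gripper_force: 0.0
time_s: 30.42
position: [0.5206, 0.0848, 0.3072]
tool_rot: [[0.252, 0.856, 0.452], [0.968, -0.222, -0.118], [-0.0, 0.467, -0.884]]
ft_force: [-0.1, -0.8, -0.0]
grip_width: 0.0857
gripper_force: 0.0
head top exp [[282.0, 192.0], [292.0, 183.0], [273.0, 202.0]]
[[168 169 171 171 170 171 171 172 170 175 175 177 176 176 174 176 176 177 175 177]
 [166 166 170 167 170 168 171 166 168 173 174 176 171 171 171 172 173 175 173 173]
 [169
[... 1109 characters left out ...]
68 167 166 169 168 169 169 173 174 173 175 176]
 [158 157 161 161 162 159 163 164 165 164 167 165 167 169 172 171 173 171 177 172]
 [157 163 161 161 163 162 163 161 162 163 164 166 166 166 170 167 168 169 175 172]
 [157 167 171 163 161 164 162 162 162 157 155 166 167 166 165 169 159 158 165 163]
 [157 167 172 164 158 158 158 153 154 144 137 159 161 162 157 148 140 143 153 148]]
changed (134, 183, 145, 237) 13802.5
changed (0, 332, 133, 88) 6951.0
changed (292, 379, 42, 17) 228.5
changed (297, 389, 29, 17) 83.0
changed (264, 182, 10, 15) 79.5
changed (199, 233, 6, 20) 53.5
changed (336, 404, 7, 16) 45.5
changed (278, 188, 9, 10) 41.5
changed (270, 203, 8, 9) 38.0
changed (181, 235, 7, 7) 27.0
```

The rod stands in the bore with only the small lean its clearance allows. The scraper stands in its original place, the chips are in the tray, and the arm is clear. I'm handing in.

```bash
python3 -c "
from rig import job
print(job.close_job())"
```

```text
the job is handed in; nothing more can be done
None
```

The job is handed in at about 30 s: all five chips are in the tray, the scraper stands back on its original spot, and the depth rod stands in the bore, where it bottomed at about 32 mm under light force, was held for 2 s, and leans slightly within the bore's play.

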